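# Strip a sand core half from its box and press it to its mate

## Robot

A 6-joint arm with a two-finger parallel gripper is mounted at the origin on the work surface. World frame = base frame: x ahead of the robot, y to its left, z up, the work surface at z = 0. Lengths are in m, angles in degrees, forces in N, time in s.
With the tool pointing down it reaches from about 0.275 to 0.875 m from the base axis. Payload 12.5 kg.
Tool frame: the origin (TCP) lies where the fingers leave the gripper's body, on its centre line; the fingertips stand 73 mm ahead of it and the grasp point (between the pads) lies manip.grip_depth ahead of it (manip.grip_depth is the distance from the TCP to the grasp point, in m); z points along the fingers, y is the line along which they close (so a half turn about z gives the same grasp; the last joint's range is limited). The gripper opens to 85 mm and grips with 20 to 120 N. Pads are 22 mm wide; open, the fingers measure 114 mm over their backs; the gripper's body (76 mm by 85 mm) begins 54 mm behind the grasp point. The pads swing forward as they close: fully open they stand 13 mm farther back than shut.
Start: joints at [-76.983, 20.094, 94.641, -0, 65.266, -4.847], TCP at [0.169, -0.523, 0.304] pointing down, gripper open.
Joint ranges: [-157.81, 157.81], [-45, 120.19], [0.68, 151.7], [-89.99, 269.99], [4.06, 180], [-164.3, 164.3]. Speed limits (degrees/s): [127.2, 127.2, 159.86, 180, 180, 180].

## Interface

Orientations are given as a 3x3 rotation matrix whose columns are the frame's x, y, z axes.
In Python, from cell import manip gives the robot as it stands. The module is installed in compiled form; this text tells all that it offers.
- The arm moves only by the tool carry_out, never from a script. Its argument "series" is a list of rows, each a list of 7 numbers: the turn, a rotation vector about the world's x, y, z in degrees, then the shift along the world's x, y, z in mm, then the opening, from 0 (shut) to 1 (fully open). A call has 1 to 20 rows; each row is the pose to reach, as a shift and turn from the pose commanded when the call began; what a row does not reach only later rows make up. A row lasts 1/12 s, in which the tool goes at most 41.7 mm and 7.16 degrees, less where a joint would pass 70% of its speed; a pose out of reach is approached as far as the arm can. A call with a gripper value outside its range is refused whole. The fingers move at their own pace and stop on an object; the grip force is fixed at half the most. Time passes only in rows, so rows that repeat a pose let the fingers close. It gives the time, the measured TCP pose, the force, the opening and the grip force at its end, in the units of the state.
- manip.state(): the state, without advancing time (a new reading comes with each control period).
- manip.read_camera(name): name is "side" or "top"; returns a dict with "color" (420x560x3 uint8, red, green, blue), "depth" (420x560 float32, m along the optical axis (not along the pixel's ray), 0 where there is no reading), "fx", "fy", "cx", "cy" (pixels), "extrinsics" (4x4, takes a point from camera to world coordinates). Camera axes: x right, y down, z forward; pixel columns grow to the right and rows downward; lengths in m; the calibration is good to about 2 mm. A picture is of the moment at which its call begins.
- manip.finish_job(): hands the job in; it is judged then, once.
The state is a dict: "clock": time; "joint_pos": joint angles; "dq": joint speeds; "joint_efforts": joint torques, N m; "tool_pos": TCP position; "ee_rot": TCP orientation; "contact_force": force on the tool from outside, world axes, zero at the start; "wrist_torque": the same for the moment, N m; "gripper_width": opening from 0.0 (shut) to 1.0 (fully open); "grasp_force": force on a finger pad.
Only numpy, scipy, OpenCV 4.12 (cv2) and the standard library are available. Lean on these libraries where they do the work, as an engineer would, in place of code of your own. Each camera call takes 0.05 s, during which the arm holds its last target. There are 200 camera calls.

## Task

Swing the front leaf of the wooden core box wide open until it seats in its spring catch, with the core left in place, and then slide the red-brown sand core half straight out through the opening and along the board until its flat face meets the pasted face of the other half, easing both on until that one backs up against its steel stop. There press the two faces together with about 10 N for a full second, then leave them closed and square with the leaf still open. The core is brittle: never pinch it, lift it, tip it or load it or its mate with more than about 20 N, and leave everything else on the bench where it is.

Things in the scene. Friction and masses are not known exactly. Their poses are not given: they have to be found in the camera images.
- box: fixed plywood core box, open on top, on a board 12 mm thick. Origin: underside of the board, below the middle of the core as it starts; x points the way the core leaves (to mate and stop). The board spans x -70..+330, y -95..+95 mm; its flat top (z 12 mm), partly perforated sheet, has no steps. The box walls reach z 74 mm; its +x side is closed by the leaf
- box_slot (a point): middle of the knock-out slot at the back of the box, at the level of the board top, 27 mm behind the box origin, axes as box. The slot is 97 mm wide in y between low cheeks (box x -46 to -8 mm, top at z 42 mm) and 123 mm wide above them, open above, behind and down to the board: the core's flat back is reached through it. End walls lie at |y| 61.5 to 79.5 mm, x -46 to +28 mm
- leaf (a joint): angle of the hinged front leaf, rad: 0 shut, 1.75 at its stop. Opening turns it counter-clockwise seen from above: the free end goes first to box +x, then to +y. It turns with slight friction; from about 1.3 rad a spring ball catch in the board resists (3 to 6 N at the peg), and past about 1.5 rad the leaf drops in behind it and stays there, at its stop. It may start ajar, up to 0.25 rad
- leaf_hinge (a point): point on the leaf's vertical hinge axis, at box (38, 78) mm, at the level of the board top; turns with the leaf: its -y runs along the leaf to the free end. The leaf is plywood, 16 mm thick, reaching 154 mm from the axis, z 18 to 74 mm above the bench; shut, it lies along box -y with its inner face 3 mm from the core
- leaf_peg (a point): centre of the top end of the round wooden grip peg, 16 mm diameter, standing 52 mm high on the leaf's top edge (from z 74 to 126 mm above the bench), 122 mm from the hinge axis; it turns with the leaf
- core: loose core half of hardened red-brown sand, 0.4 to 0.6 kg, origin at the centre of its underside. Middle block 54 (x) x 92 (y) x 60 (z) mm; thinner prints 14 mm long at both ends make it 120 mm long in y. Flat joint face at x +27 mm, flat back face at x -27 mm (92 mm wide), top 60 mm above its origin. Sliding it on the board takes 2 to 4 N, the same for its mate
- core_face (a point): centre of the core's flat joint face, 27 mm ahead of its origin in x, 30 mm above its underside; axes as core
- mate: the other core half, same sizes, weight and friction, loose, its flat joint face with pale paste beads looking to -x, back at the core. Origin at the centre of its underside, axes as box but up to 0.07 rad askew; its joint face is 198 to 228 mm ahead of the box origin. A fixed upright steel stop, 46 mm high, stands 2 to 8 mm behind its back: how far is not measured and must be felt
- mate_face (a point): centre of the mate's joint face, 27 mm from its origin towards -x, 30 mm above its underside; axes as mate. Joined well, core_face coincides with it
- flask_a: bystander: open plywood moulding frame 150 x 120 x 70 mm, origin centre of underside
- rammer: bystander: wooden rammer, 220 mm long and 30 mm high, lying along its x axis; origin below its middle
- spare_core: bystander: finished sand core lying along its x axis, 122 x 50 x 50 mm, origin centre of underside
- tub: bystander: white plastic tub, 110 mm diameter, 100 mm high, origin centre of underside
- pattern: bystander: green rounded pattern, 68 mm diameter, 48 mm high, origin centre of underside
Mind the look-alikes: they are no part of the job. Leave any purple or turquoise look-alike of the mate alone.

How it is judged (in metres and radians):
On the way, in this order (a step that is already met when the one before it is completed fails the run):
1. the leaf is swung fully open and seated in its catch, the core still in the box (value of joint leaf above 1.66 rad and distance of core from where it was at the start of the episode below 0.01 m), for 0.2 s.
2. the core's face is pressed flat on its mate with 5 to 16 N for most of a second (x of core_face in the frame of mate_face between -0.003 and 0.003 m and y of core_face in the frame of mate_face between -0.008 and 0.008 m and angle between the x axis of core and the x axis of mate, either way round below 0.06 rad and contact force between core and mate between 5 and 16 N), for 0.8 s.
At the end, for the whole second after the job is handed in: both core halves stand upright and still on the board with their joint faces closed (gap under 3 mm, ends level within 8 mm, square within 0.06 rad), the mate within 14 mm of where it began, and the leaf still in its catch (over 1.66 rad) (x of core_face in the frame of mate_face between -0.003 and 0.003 m and y of core_face in the frame of mate_face between -0.008 and 0.008 m and angle between the x axis of core and the x axis of mate, either way round below 0.06 rad and value of joint leaf above 1.66 rad and angle between each of core, mate's own z axis and vertical below 0.05 rad and distance of mate from where it was at the start of the episode below 0.014 m and linear speed of each of core, mate below 0.01 m/s and z of core in the frame of box below 0.016 m); the robot touches nothing.
It fails at once if the core is loaded by the fingers with more than 20 N (contact force between core and the fingers above 20 N).
It fails at once if the core and its mate are pressed together with more than 20 N (contact force between core and mate above 20 N).
It fails at once if the mate is touched by the robot with more than 20 N (contact force between mate and the fingers above 20 N or contact force between mate and the arm above 20 N).
It fails at once if the core or its mate is tipped or lifted off the board (angle between any of core, mate's own z axis and vertical above 0.15 rad or z of core in the frame of box above 0.022 m).
It fails at once if a bystander on the bench is shifted by more than 25 mm (distance of any of flask_a, rammer, spare_core, tub, pattern from where it was at the start of the episode above 0.025 m).
It also fails if it takes over 70 s, if anything falls off the work surface, if the arm or the gripper's body presses on something with over 40 N, if the wrist force passes 120 N, or if a joint passes its speed limit or range.

## Working session

There is one attempt and no reset: what is moved stays moved. The work goes in short steps, Python scripts to look and compute and a tool call to move; the robot and the scene stay as the last step left them, time stands still between calls to the robot, and variables do not carry over. Pictures are saved under pics/ and viewed, at most 10 in all, crops included, and the job is handed in when it is done.

Besides the shell and the picture viewer there is one more tool, called after "Call:" by a JSON object that holds its "method" and its "body", one argument or row to a line. carry_out: Moves the arm, as the interface text tells. Its arguments: {"type":"object","properties":{"series":{"type":"array","items":{"type":"array","items":{"type":"number"}}}},"required":["series"]}

```bash
mkdir -p pics
cat > h.py <<'E'
import numpy as np, cv2
from cell import manip
def snap(n,tag):
    c=manip.read_camera(n); np.savez(f'{tag}.npz',**c)
    cv2.imwrite(f'pics/{tag}.png',cv2.cvtColor(c['color'],cv2.COLOR_RGB2BGR)); return c
def load(tag): return dict(np.load(f'{tag}.npz'))
def ray(c,u,v):
    E=c['extrinsics']; d=E[:3,:3]@np.array([(u-c['cx'])/c['fx'],(v-c['cy'])/c['fy'],1]); return E[:3,3],d
def onz(c,u,v,z):
    o,d=ray(c,u,v); return o+d*(z-o[2])/d[2]
def pts(c):
    h,w=c['depth'].shape; u,v=np.meshgrid(np.arange(w),np.arange(h)); Z=c['depth']
    P=np.stack([(u-c['cx'])/c['fx']*Z,(v-c['cy'])/c['fy']*Z,Z],-1)
    return P@c['extrinsics'][:3,:3].T+c['extrinsics'][:3,3]
def proj(c,p):
    E=c['extrinsics']; q=E[:3,:3].T@(np.asarray(p)-E[:3,3]); return c['fx']*q[0]/q[2]+c['cx'],c['fy']*q[1]/q[2]+c['cy']
E
python3 - <<'E'
from h import *
for n in('top','side'):
    c=snap(n,n+'0'); print(n,np.round(c['extrinsics'],3).tolist(),c['fx'],(c['depth']>0).mean())
s=manip.state(); print(s, manip.grip_depth)
E
```

```text
top [[0.043, -0.978, 0.203, 0.337], [-0.999, -0.043, 0.005, -0.01], [0.004, -0.203, -0.979, 1.047], [0.0, 0.0, 0.0, 1.0]] 418.56695817331456 0.9960501700680272
side [[-0.984, -0.106, 0.145, 0.397], [-0.179, 0.597, -0.782, 0.814], [-0.003, -0.795, -0.606, 0.738], [0.0, 0.0, 0.0, 1.0]] 405.83425195497733 0.9960714285714286
{'clock': 0.1, 'joint_pos': array([-7.69822861e+01,  2.01204279e+01,  9.46718706e+01, -7.09797990e-04,
        6.52643652e+01, -4.85023080e+00]), 'dq': array([-0.08549146, -0.08768729, -0.15790623, -0.04281756, -0.03210521,
       -0.00371219]), 'joint_efforts': array([ 6.70929658e-04, -5.06832218e+01, -2.91875124e+01, -5.27449743e-05,
        2.63894639e-03, -1.13765219e-05]), 'tool_pos': array([ 0.16870086, -0.52326877,  0.30342945]), 'ee_rot': array([[ 9.51764628e-01,  3.06829004e-01, -2.33729723e-04],
       [ 3.06829085e-01, -9.51764146e-01,  9.61017190e-04],
       [ 7.24123773e-05, -9.86377246e-04, -9.99999511e-01]]), 'contact_force': array([-0.3614703 , -0.47698123, -0.04090609]), 'wrist_torque': array([-0.01806384,  0.04838748,  0.01491787]), 'grasp_force': 0.0, 'gripper_width': 0.9975219842960383} 0.0539
```

View pics/top0.png

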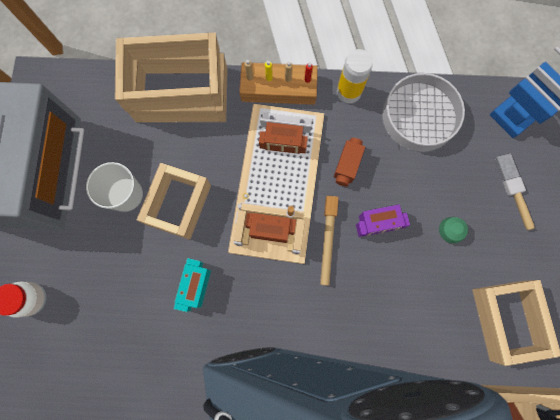

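View pics/side0.png

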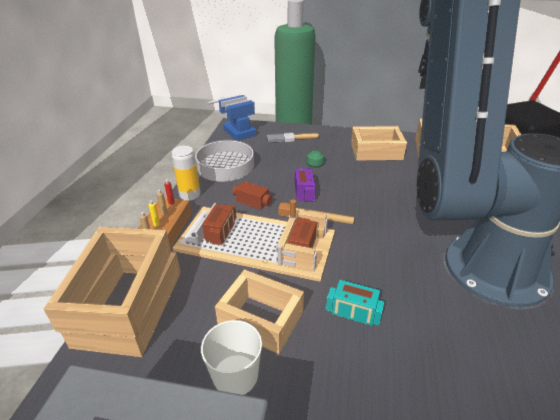

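The top view shows three red-brown blocks: the core in the box at (270,228), the mate on the board in front of the steel stop at (285,138), and the spare core at (350,162), off the board. The purple block (383,220) and the turquoise one (190,285) are look-alikes. Only the block inside the box walls fits the core, and only the block on the board facing it fits the mate. I'll confirm that in an enlarged crop.

Run:
```python
from h import *
c=load('top0'); im=cv2.cvtColor(c['color'],cv2.COLOR_RGB2BGR)
cv2.imwrite('pics/crop1.png',cv2.resize(im[95:275,215:345],None,fx=4.4,fy=3.3,interpolation=cv2.INTER_CUBIC)) if 0 else cv2.imwrite('pics/crop1.png',cv2.resize(im[98:270,220:340],None,fx=3.4,fy=3.4,interpolation=cv2.INTER_CUBIC))
P=pts(c)
hsv=cv2.cvtColor(c['color'],cv2.COLOR_RGB2HSV)
m=((hsv[...,0]<10)|(hsv[...,0]>172))&(hsv[...,1]>140)
n,l,st,ce=cv2.connectedComponentsWithStats(m.astype(np.uint8))
for i in range(1,n):
    if st[i,4]>100:
        q=P[l==i]; print(st[i],np.round(ce[i]),np.percentile(q[:,2],[10,50,90]).round(3))
        t=(l==i)&(P[...,2]>np.percentile(q[:,2],90)-0.006); xy=P[t][:,:2]
        print('  top rect',cv2.minAreaRect((xy*1000).astype(np.float32)),t.sum())
z=P[...,2]; w=(hsv[...,0]>10)&(hsv[...,0]<28)&(hsv[...,1]>60)
b=(z>0.008)&(z<0.016)
n,l,st,ce=cv2.connectedComponentsWithStats(b.astype(np.uint8))
for i in range(1,n):
    if st[i,4]>300:
        print('board?',st[i],cv2.minAreaRect((P[l==i][:,:2]*1000).astype(np.float32)))
```

```text
[304  65   9  18 103] [308.  73.] [0.06  0.092 0.12 ]
  top rect ((611.3507080078125, -36.303565979003906), (15.088188171386719, 550.5987548828125), 86.01461791992188) 24
[259 123  48  30 832] [283. 136.] [0.063 0.072 0.074]
  top rect ((725.4267578125, -0.4285850524902344), (91.74217987060547, 52.50528335571289), 85.91207885742188) 656
[334 138  31  48 806] [349. 161.] [0.036 0.049 0.052]
  top rect ((528.6656494140625, -111.97264862060547), (52.16801452636719, 430.97113037109375), 68.77452850341797) 599
[371 211  25  11 160] [383. 216.] [0.058 0.06  0.063]
  top rect ((450.5133361816406, -135.19314575195312), (34.53865432739258, 336.4217834472656), 36.195411682128906) 157
[ 245  213   51   30 1021] [269. 227.] [0.062 0.071 0.074]
  top rect ((430.4885559082031, 28.17335319519043), (92.02045440673828, 178.97727966308594), 84.86572265625) 799
[187 273  13  27 175] [193. 286.] [0.058 0.06  0.062]
  top rect ((347.4355773925781, 193.64691162109375), (15.24877643585205, 59.8266487121582), 79.28763580322266) 170
[  0 284  26  31 680] [ 11. 299.] [0.087 0.09  0.092]
  top rect ((312.65869140625, 304.66253662109375), (65.48306274414062, 630.0693359375), 2.2756688594818115) 627
[508 403  15  17 114] [515. 412.] [0.051 0.055 0.06 ]
  top rect ((103.72843933105469, -533.7510375976562), (38.69715881347656, 20.09779930114746), 30.997196197509766) 84
board? [ 229  104   96  159 6617] ((624.2747802734375, 9.736862182617188), (190.05638122558594, 400.99957275390625), 84.29547119140625)
```

View pics/crop1.png

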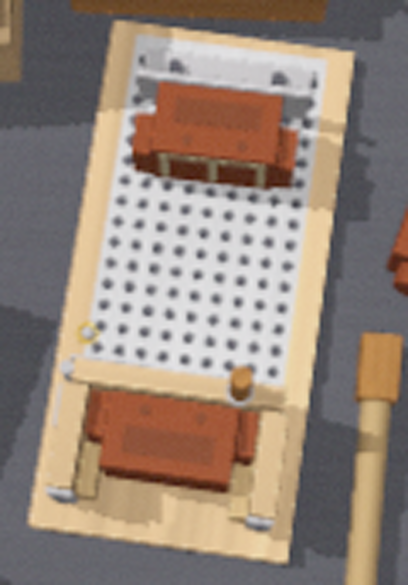

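The crop confirms it. The core sits inside the box walls at image (270,228). The mate, with pale paste beads facing the box, is at (285,138), in front of the white steel stop at (283,115). The leaf with its peg (crop (240,380)) lies across the front of the core and is slightly ajar. Next I'll measure precisely in both views.

```bash
cat > meas.py <<'E'
from h import *
R=np.radians(-5.70); bx=np.array([np.cos(R),np.sin(R)]); by=np.array([-bx[1],bx[0]])
O=np.array([.6243,.0097])-.130*bx
def tobox(p): d=np.asarray(p)[...,:2]-O; return np.stack([d@bx,d@by],-1)
def frombox(x,y): return O+x*bx+y*by
def redrects(c,tag):
    P=pts(c); B=tobox(P); z=P[...,2]
    hsv=cv2.cvtColor(c['color'],cv2.COLOR_RGB2HSV)
    m=((hsv[...,0]<12)|(hsv[...,0]>172))&(hsv[...,1]>110)&(abs(z-.072)<.005)&(abs(B[...,1])<.05)&(B[...,0]>-.06)&(B[...,0]<.3)
    m=cv2.morphologyEx(m.astype(np.uint8),cv2.MORPH_OPEN,np.ones((3,3)))
    n,l,st,ce=cv2.connectedComponentsWithStats(m)
    for i in range(1,n):
        if st[i,4]>100:
            q=B[l==i]*1000; r=cv2.minAreaRect(q.astype(np.float32)); print(tag,'red top box-frame',np.round(r[0],1),np.round(r[1],1),round(r[2],1),'z',P[l==i][:,2].mean().round(4), 'x',np.percentile(q[:,0],[1,99]).round(1),'y',np.percentile(q[:,1],[1,99]).round(1))
def peg(c,tag):
    P=pts(c); B=tobox(P); z=P[...,2]
    m=(z>.085)&(z<.14)&(B[...,0]>-.0)&(B[...,0]<.25)&(abs(B[...,1])<.22)
    q=P[m]; t=q[q[:,2]>.121]
    if len(t): print(tag,'peg n',m.sum(),'top z',q[:,2].max().round(4),'box mm',((tobox(t).max(0)+tobox(t).min(0))*500).round(1),len(t))
def leaf(c,tag):
    P=pts(c); B=tobox(P)*1000; z=P[...,2]
    m=(abs(z-.074)<.004)&(B[...,0]>29)&(B[...,0]<200)&(B[...,1]>-100)&(B[...,1]<110)&~((c['color'][...,0]>1.9*c['color'][...,2])&(c['color'][...,1]<90))
    m=cv2.morphologyEx(m.astype(np.uint8),cv2.MORPH_OPEN,np.ones((2,2)))
    n,l,st,ce=cv2.connectedComponentsWithStats(m)
    for i in range(1,n):
        if st[i,4]>60: print(tag,'leaf? px',ce[i].round(),st[i,4],cv2.minAreaRect(B[l==i].astype(np.float32)))
E
python3 - <<'E'
from meas import *
print('O',O,bx,by)
for n in('top0','side0'):
    c=load(n); redrects(c,n); peg(c,n); leaf(c,n)
    P=pts(c); B=tobox(P)*1000; z=P[...,2]
    m=(abs(z-.012)<.003)&(abs(B[...,1])<105)&(B[...,0]>-90)&(B[...,0]<350)
    n_,l,st,ce=cv2.connectedComponentsWithStats(m.astype(np.uint8)); i=1+st[1:,4].argmax(); print(cv2.minAreaRect(B[l==i].astype(np.float32)),P[l==i][:,2].mean())
    for nm,p in dict(tub=0,).items(): pass
E
```

```text
O [0.49494278 0.02261157] [ 0.99505557 -0.09931975] [0.09931975 0.99505557]
top0 red top box-frame [ 2.319e+02 -1.000e-01] [53.8 92.1] 1.0 z 0.0721 x [205.7 257.7] y [-44.5  44.7]
top0 red top box-frame [-0.7 -0.1] [91.9 53.9] 89.4 z 0.072 x [-27.   25.1] y [-44.7  44.5]
top0 peg n 59 top z 0.1297 box mm [ 38.2 -44.3] 39
top0 leaf? px [264. 210.] 321 ((-30.50548553466797, -24.80841064453125), (229.96986389160156, 99.73013305664062), 33.99613952636719)
top0 leaf? px [299. 215.] 69 ((36.94518280029297, -67.14351654052734), (20.05804443359375, 33.91914367675781), 25.91164207458496)
((129.97091674804688, 0.03527069091796875), (190.05392456054688, 401.0000915527344), 89.99617767333984) 0.012242539072856927
side0 red top box-frame [227.9   2. ] [52.7 94.7] 0.4 z 0.0699 x [202.9 253.8] y [-41.   47.6]
side0 red top box-frame [-4.3  2.2] [53.7 94.3] 0.2 z 0.07 x [-30.2  21.9] y [-41.9  48. ]
side0 peg n 86 top z 0.1262 box mm [ 33.7 -41. ] 20
side0 leaf? px [286. 233.] 149 ((-56.680023193359375, 374.3473815917969), (35.54131317138672, 841.5803833007812), 14.10206127166748)
((125.69200134277344, 3.32904052734375), (192.41587829589844, 399.717041015625), 89.90230560302734) 0.010736328609458065
```

Run:
```python
from meas import *
O2=O-.002*bx+.0013*by
def w(x,y): return O2+x*bx+y*by
def pegp(t): return w(.038+.122*np.sin(t),.078-.122*np.cos(t))
s=manip.state(); t=s['tool_pos']
print('O2',O2,'shift to peg',(pegp(0)-t[:2])*1000, 'yaw y',np.degrees(np.arctan2(s['ee_rot'][1,1],s['ee_rot'][0,1])))
p0=pegp(0)
for d in range(5,106,5): print(d,np.round((pegp(np.radians(d))-p0)*1000,0))
```

```text
O2 [0.49308178 0.02410378] shift to peg [357.82296735 499.8159558 ] yaw y -72.13175592821472
5 [11. -1.]
10 [21. -0.]
15 [32.  1.]
20 [42.  3.]
25 [52.  6.]
30 [62. 10.]
35 [72. 15.]
40 [81. 21.]
45 [89. 27.]
50 [97. 34.]
55 [105.  42.]
60 [111.  50.]
65 [117.  59.]
70 [122.  68.]
75 [126.  78.]
80 [130.  88.]
85 [132.  99.]
90 [134. 109.]
95 [134. 120.]
100 [134. 131.]
105 [133. 141.]
```

Call:
{"method": "carry_out", "body": {
  "series": [
    [0,0,66.4,350,484,0,0.4],
    [0,0,66.4,350,484,0,0.4],
    [0,0,66.4,350,484,0,0.4],
    [0,0,66.4,350,484,0,0.4],
    [0,0,66.4,350,484,0,0.4],
    [0,0,66.4,350,484,0,0.4],
    [0,0,66.4,350,484,0,0.4],
    [0,0,66.4,350,484,0,0.4],
    [0,0,66.4,350,484,0,0.4],
    [0,0,66.4,350,484,0,0.4],
    [0,0,66.4,350,484,0,0.4],
    [0,0,66.4,350,484,0,0.4],
    [0,0,66.4,350,484,0,0.4],
    [0,0,66.4,350,484,0,0.4],
    [0,0,66.4,350,484,0,0.4],
    [0,0,66.4,350,484,0,0.4],
    [0,0,66.4,350,484,0,0.4]
  ]
}}

```text
clock: 1.52
tool_pos: [0.5186, -0.0392, 0.3034]
ee_rot: [[0.098, 0.995, -0.001], [0.995, -0.098, -0.0], [-0.0, -0.001, -1.0]]
contact_force: [-0.4, 0.5, -0.0]
gripper_width: 0.398
grasp_force: 0.0
```

Call:
{"method": "carry_out", "body": {
  "series": [
    [0,0,0,8,16,0,0.45],
    [0,0,0,8,16,-20,0.45],
    [0,0,0,8,16,-60,0.45],
    [0,0,0,8,16,-95,0.45],
    [0,0,0,8,16,-115,0.45],
    [0,0,0,8,16,-125,0.45],
    [0,0,0,8,16,-135,0.45],
    [0,0,0,8,16,-142,0.45],
    [0,0,0,8,16,-142,0.45]
  ]
}}

```text
clock: 2.27
tool_pos: [0.5266, -0.0239, 0.1615]
ee_rot: [[0.101, 0.995, -0.0], [0.995, -0.101, 0.0], [-0.0, -0.0, -1.0]]
contact_force: [0.1, 0.7, 0.2]
gripper_width: 0.448
grasp_force: 0.0
```

Run:
```python
from h import *
a=snap('top','t1')['color'][170:280,220:340]; b=snap('side','s1')['color'][190:300,240:360]
cv2.imwrite('pics/p1.png',cv2.cvtColor(cv2.resize(np.hstack([a,b]),None,fx=3.3,fy=3.3),cv2.COLOR_RGB2BGR))
```

```text
(no output)
```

View pics/p1.png

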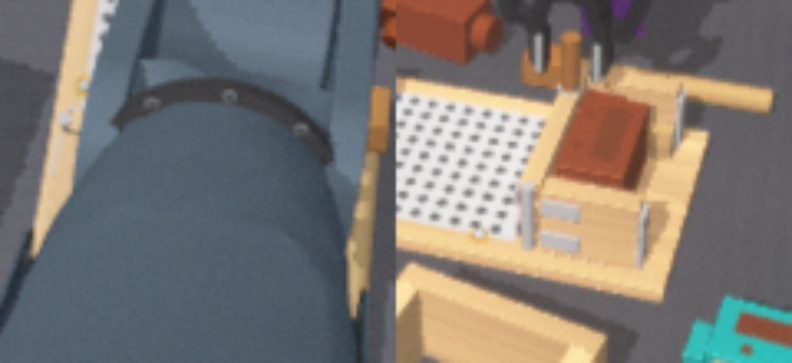

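Side half of the picture: the fingers at crop (540,55) and (600,60) straddle the peg at (572,60), clear of the core. I'll narrow the cage and swing the leaf.

Call:
{"method": "carry_out", "body": {
  "series": [
    [0,0,0,0,0,0,0.27],
    [0,0,0,0,0,0,0.27],
    [0,0,2,5,0,0,0.27],
    [0,0,5,11,-1,0,0.27],
    [0,0,10,21,0,0,0.27],
    [0,0,15,32,1,0,0.27],
    [0,0,20,42,3,0,0.27],
    [0,0,25,52,6,0,0.27],
    [0,0,30,62,10,0,0.27],
    [0,0,35,72,15,0,0.27],
    [0,0,40,81,21,0,0.27],
    [0,0,45,89,27,0,0.27],
    [0,0,50,97,34,0,0.27],
    [0,0,55,105,42,0,0.27],
    [0,0,60,111,50,0,0.27],
    [0,0,65,117,59,0,0.27],
    [0,0,68,120,64,0,0.27],
    [0,0,70,122,68,0,0.27],
    [0,0,70,122,68,0,0.27]
  ]
}}

```text
clock: 3.95
tool_pos: [0.649, 0.0452, 0.1623]
ee_rot: [[-0.902, 0.432, 0.001], [0.432, 0.902, 0.0], [-0.001, 0.0, -1.0]]
contact_force: [0.1, 0.5, -0.4]
gripper_width: 0.268
grasp_force: 0.0
```

Run:
```python
from h import *
b=snap('side','s2')['color'][150:320,200:370]
cv2.imwrite('pics/p2.png',cv2.cvtColor(cv2.resize(b,None,fx=3,fy=3),cv2.COLOR_RGB2BGR))
print(manip.state()['contact_force'],manip.state()['joint_pos'])
```

```text
[-0.12406449  0.49113777 -0.44756089] [-1.45916173e-01  3.94820458e+01  8.47997649e+01  1.58447649e-03
  5.56801771e+01 -6.44076118e+01]
```

View pics/p2.png

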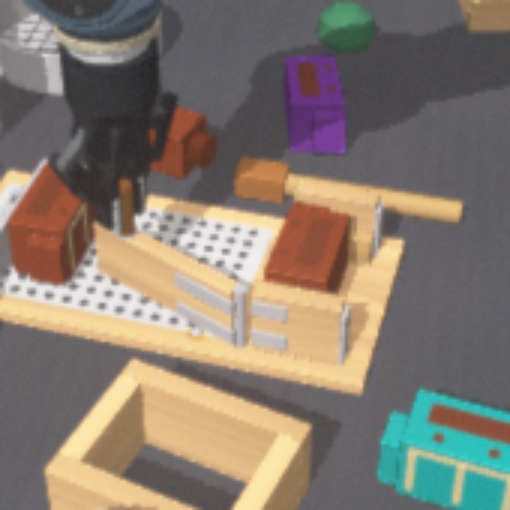

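The leaf is swung about 70°, with the peg between the fingers at crop (125,205), the core still in place and the mate untouched. I'll go on through the catch.

Call:
{"method": "carry_out", "body": {
  "series": [
    [0,0,2.5,2,5,0,0.27],
    [0,0,5,4,10,0,0.27],
    [0,0,7.5,6,15,0,0.27],
    [0,0,10,8,20,0,0.27],
    [0,0,12.5,9,25.5,0,0.27],
    [0,0,15,10,31,0,0.27],
    [0,0,17.5,11,36,0,0.27],
    [0,0,20,12,41,0,0.27],
    [0,0,22.5,12,46.5,0,0.27],
    [0,0,25,12,52,0,0.27],
    [0,0,27.5,12,57.5,0,0.27],
    [0,0,30,12,63,0,0.27],
    [0,0,30,12,63,0,0.27]
  ]
}}

```text
clock: 5.08
tool_pos: [0.6607, 0.1079, 0.1622]
ee_rot: [[-0.997, -0.075, 0.0], [-0.075, 0.997, 0.0], [-0.0, 0.0, -1.0]]
contact_force: [-0.0, -0.2, 0.2]
gripper_width: 0.266
grasp_force: 0.0
```

Run:
```python
from meas import *
c=snap('side','s3'); print(manip.state()['contact_force']); peg(c,'s3')
b=c['color'][150:320,200:370]
P=pts(c);B=tobox(P)*1000
m=(abs(P[...,2]-.0725)<.004)&(B[...,0]>45)&(B[...,0]<220)&(B[...,1]>62)&(B[...,1]<140)
q=B[m]; print(m.sum(), cv2.fitLine(q.astype(np.float32),cv2.DIST_HUBER,0,.01,.01).ravel(), cv2.minAreaRect(q.astype(np.float32)))
```

```text
[ 0.89983242  0.41104888 -0.50641767]
s3 peg n 160 top z 0.1399 box mm [145.8 106.6] 41
277 [  0.982558     0.18595639 111.39954     94.85566   ] ((115.58565521240234, 94.05648040771484), (142.23782348632812, 20.389881134033203), 10.251721382141113)
```

The leaf now lies at about 100.5° (1.75 rad) and there is no contact force, so it has seated. I'll rise and go behind the box.

Call:
{"method": "carry_out", "body": {
  "series": [
    [0,0,0,0,0,15,0.3],
    [0,0,0,0,0,45,0.3],
    [0,0,0,0,0,85,0.3],
    [0,0,0,0,0,100,0.3],
    [0,0,-5,-40,-14,100,0.5],
    [0,0,-10,-78,-27,100,0.6],
    [0,0,-10,-116,-40,100,0.6],
    [0,0,-10,-154,-53,100,0.6],
    [0,0,-10,-192,-66,100,0.6],
    [0,0,-10,-225,-78,100,0.6],
    [0,0,-10,-225,-78,100,0.6]
  ]
}}

```text
clock: 6.05
tool_pos: [0.4305, 0.0282, 0.2615]
ee_rot: [[-0.995, 0.103, -0.003], [0.103, 0.995, -0.0], [0.003, -0.001, -1.0]]
contact_force: [0.3, -0.6, -0.5]
gripper_width: 0.599
grasp_force: 0.0
```

Run:
```python
from meas import *
c=snap('side','s4'); P=pts(c);B=tobox(P)*1000
redrects(c,'s4'); s=manip.state(); print(s['tool_pos'],s['contact_force'],s['gripper_width'],tobox(s['tool_pos'])*1000,np.degrees(np.arctan2(s['ee_rot'][1,1],s['ee_rot'][0,1])))
m=(abs(P[...,2]-.0725)<.004)&(B[...,0]>45)&(B[...,0]<220)&(B[...,1]>62)&(B[...,1]<140)
q=B[m].astype(np.float32); print(cv2.fitLine(q,cv2.DIST_HUBER,0,.01,.01).ravel()); peg(c,'s4')
# lowest gripper points
m=(abs(B[...,0]+58)<70)&(abs(B[...,1])<80)&(P[...,2]>.12)&(P[...,2]<.32)
q=np.c_[B[m],P[m][:,2]*1000]; print('tips', np.percentile(q[:,2],[0,1,5])); t=q[q[:,2]<np.percentile(q[:,2],10)]; print(t.min(0),t.max(0))
```

```text
s4 red top box-frame [227.9   2.7] [54.  92.5] 2.1 z 0.0699 x [202.4 254.1] y [-41.1  47.5]
s4 red top box-frame [-4.4  2.3] [94.1 53.5] 89.8 z 0.0699 x [-30.5  21.8] y [-42.   48.1]
[0.43354124 0.02867027 0.26226477] [ 1.45228066 -0.22463048  0.64385148] 0.5966342663884978 [-61.69969209  -0.0696369 ] 84.05216354006876
[  0.9840488    0.17789891 114.47415     95.253265  ]
s4 peg n 96 top z 0.1264 box mm [153.9 102. ] 23
tips [189.28622663 192.42769174 201.55670698]
[-78.02065404 -27.69235483 189.28622663] [-55.70493955  42.36195738 209.87371356]
```

Call:
{"method": "carry_out", "body": {
  "series": [
    [0,0,0,0,1,-40,0.6],
    [0,0,0,0,1,-80,0.6],
    [0,0,0,0,1,-120,0.6],
    [0,0,0,0,1,-145,0.6],
    [0,0,0,0,1,-160,0.6],
    [0,0,0,0,1,-163,0.6],
    [0,0,0,0,1,-163,0.6],
    [0,0,0,0,1,-163,0.6]
  ]
}}

```text
clock: 6.77
tool_pos: [0.4367, 0.0305, 0.0996]
ee_rot: [[-0.995, 0.101, 0.001], [0.101, 0.995, -0.0], [-0.001, 0.0, -1.0]]
contact_force: [0.6, 0.8, 0.1]
gripper_width: 0.6
grasp_force: 0.0
```

```bash
cat > st.py <<'E'
from meas import *
s=manip.state(); O2=O-.002*bx+.0013*by
d=s['tool_pos'][:2]-O2; f=s['contact_force'][:2]
print(round(s['clock'],2),'box',(d@bx*1000).round(1),(d@by*1000).round(1),'z',s['tool_pos'][2].round(4),'F box',(f@bx).round(2),(f@by).round(2),s['contact_force'][2].round(2),'T',s['wrist_torque'].round(2),s['gripper_width'].round(3),'yaw',np.degrees(np.arctan2(s['ee_rot'][1,1],s['ee_rot'][0,1])).round(2))
E
python3 st.py
```

```text
Traceback (most recent call last):
  File "st.py", line 4, in <module>
    print(round(s['clock'],2),'box',(d@bx*1000).round(1),(d@by*1000).round(1),'z',s['tool_pos'][2].round(4),'F box',(f@bx).round(2),(f@by).round(2),s['contact_force'][2].round(2),'T',s['wrist_torque'].round(2),s['gripper_width'].round(3),'yaw',np.degrees(np.arctan2(s['ee_rot'][1,1],s['ee_rot'][0,1])).round(2))
                                                                                                                                                                                                                  ^^^^^^^^^^^^^^^^^^^^^^^^
AttributeError: 'float' object has no attribute 'round'
```

Call:
{"method": "carry_out", "body": {
  "series": [
    [0,0,0,3,-0.3,0,0.6],
    [0,0,0,6,-0.6,0,0.6],
    [0,0,0,9,-0.9,0,0.6],
    [0,0,0,11,-1.1,0,0.6],
    [0,0,0,12,-1.2,0,0.6],
    [0,0,0,13,-1.3,0,0.6],
    [0,0,0,14,-1.4,0,0.6],
    [0,0,0,15,-1.5,0,0.6],
    [0,0,0,16,-1.6,0,0.6],
    [0,0,0,17,-1.7,0,0.6]
  ]
}}

```text
clock: 7.6
tool_pos: [0.4528, 0.0288, 0.0989]
ee_rot: [[-0.995, 0.1, -0.0], [0.1, 0.995, -0.0], [0.0, -0.0, -1.0]]
contact_force: [0.6, -0.0, -0.4]
gripper_width: 0.603
grasp_force: 0.0
```

```bash
sed -i "s/s\['gripper_width'\].round(3)/round(float(s['gripper_width']),3)/" st.py; python3 st.py
```

```text
7.6 box -40.6 0.7 z 0.0989 F box 0.56 0.02 -0.39 T [-0.   -0.02  0.01] 0.603 yaw 84.26
```

Call:
{"method": "carry_out", "body": {
  "series": [
    [0,0,0,1,-0.1,0,0.6],
    [0,0,0,2,-0.2,0,0.6],
    [0,0,0,3,-0.3,0,0.6],
    [0,0,0,4,-0.4,0,0.6],
    [0,0,0,5,-0.5,0,0.6],
    [0,0,0,6,-0.6,0,0.6],
    [0,0,0,7,-0.7,0,0.6],
    [0,0,0,8,-0.8,0,0.6]
  ]
}}

```text
clock: 8.27
tool_pos: [0.4608, 0.028, 0.0988]
ee_rot: [[-0.995, 0.1, -0.0], [0.1, 0.995, 0.0], [0.0, -0.0, -1.0]]
contact_force: [-2.7, 0.5, 0.0]
gripper_width: 0.597
grasp_force: 0.7
```

```bash
python3 st.py
```

```text
8.27 box -32.5 0.7 z 0.0988 F box -2.73 0.26 0.05 T [ 0.08  0.43 -0.01] 0.597 yaw 84.26
```

Call:
{"method": "carry_out", "body": {
  "series": [
    [0,0,0,1,-0.1,0,0.6],
    [0,0,0,3,-0.3,0,0.6],
    [0,0,0,5,-0.5,0,0.6],
    [0,0,0,8,-0.8,0,0.6],
    [0,0,0,11,-1.1,0,0.6],
    [0,0,0,14,-1.4,0,0.6],
    [0,0,0,17,-1.7,0,0.6],
    [0,0,0,20,-2,0,0.6],
    [0,0,0,23,-2.3,0,0.6],
    [0,0,0,26,-2.6,0,0.6],
    [0,0,0,29,-2.9,0,0.6],
    [0,0,0,32,-3.2,0,0.6],
    [0,0,0,35,-3.5,0,0.6],
    [0,0,0,38,-3.8,0,0.6],
    [0,0,0,41,-4.1,0,0.6],
    [0,0,0,44,-4.4,0,0.6],
    [0,0,0,46,-4.6,0,0.6],
    [0,0,0,48,-4.8,0,0.6],
    [0,0,0,49,-4.9,0,0.6],
    [0,0,0,50,-5,0,0.6]
  ]
}}

```text
clock: 9.93
tool_pos: [0.5108, 0.023, 0.0989]
ee_rot: [[-0.995, 0.1, -0.0], [0.1, 0.995, -0.0], [0.0, -0.0, -1.0]]
contact_force: [-3.5, 0.3, 0.5]
gripper_width: 0.597
grasp_force: 0.7
```

```bash
python3 st.py; python3 -c "
from meas import *
redrects(snap('side','s5'),'s5')"
```

```text
9.93 box 17.7 0.7 z 0.0989 F box -3.55 -0.03 0.47 T [0.05 0.52 0.01] 0.597 yaw 84.27
s5 red top box-frame [228.    3.3] [52.5 92.5] 1.6 z 0.0699 x [202.  253.7] y [-41.3  48.6]
s5 red top box-frame [62.4  5.5] [44.3 96.5] 10.7 z 0.071 x [34.  78.4] y [-41.2  49.1]
```

```bash
cat > edge.py <<'E'
import sys
from meas import *
def edge(tag,x0,x1):
    c=load(tag); P=pts(c); B=tobox(P)*1000; h=cv2.cvtColor(c['color'],cv2.COLOR_RGB2HSV)
    m=((h[...,0]<12)|(h[...,0]>172))&(h[...,1]>110)&(abs(P[...,2]-.0715)<.0045)&(B[...,0]>x0)&(B[...,0]<x1)&(abs(B[...,1]-2)<46)
    q=B[m]; bins=np.arange(-38,44,6); e=[(b+3,q[(q[:,1]>=b)&(q[:,1]<b+6),0]) for b in bins]
    e=np.array([(b,x.max(),x.min()) for b,x in e if len(x)>2])
    for k,n in((1,'front'),(2,'back')):
        p=np.polyfit(e[:,0],e[:,k],1); r=e[:,k]-np.polyval(p,e[:,0]); g=abs(r)<2*r.std()+.1; p=np.polyfit(e[g,0],e[g,k],1)
        print(tag,n,'x at y=0 %.1f yaw %.2f deg (%d)'%(p[1],-np.degrees(np.arctan(p[0])),g.sum()),np.round(e[:,k]).tolist())
E
python3 - <<'E'
from edge import *
edge('s5',-10,150); edge('s5',150,300)
c=load('s5'); cv2.imwrite('pics/p5.png',cv2.cvtColor(cv2.resize(c['color'][150:320,180:350],None,fx=3,fy=3),cv2.COLOR_RGB2BGR))
E
```

```text
s5 front x at y=0 77.8 yaw 0.72 deg (14) [77.0, 79.0, 79.0, 80.0, 76.0, 77.0, 78.0, 78.0, 76.0, 77.0, 78.0, 77.0, 78.0, 78.0]
s5 back x at y=0 43.6 yaw 10.85 deg (14) [49.0, 47.0, 49.0, 45.0, 43.0, 47.0, 47.0, 46.0, 44.0, 39.0, 37.0, 39.0, 34.0, 33.0]
s5 front x at y=0 253.5 yaw 1.63 deg (13) [254.0, 254.0, 254.0, 255.0, 254.0, 254.0, 252.0, 252.0, 253.0, 253.0, 254.0, 253.0, 253.0, 252.0]
s5 back x at y=0 203.2 yaw 1.23 deg (14) [203.0, 203.0, 205.0, 204.0, 204.0, 203.0, 204.0, 202.0, 204.0, 202.0, 203.0, 202.0, 201.0, 204.0]
```

View pics/p5.png

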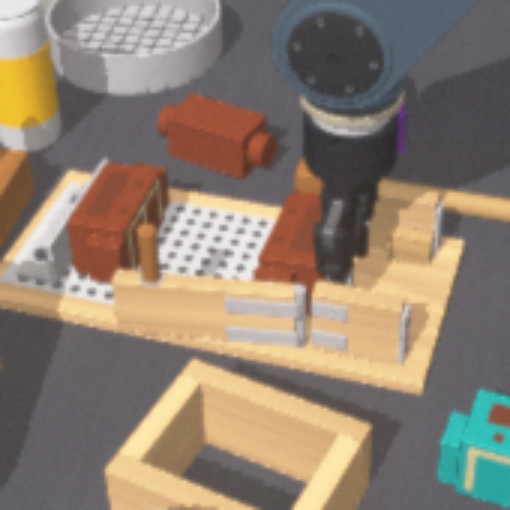

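Core is coming out square, with its front edge at crop (270,240) and yaw about 0.7°. The leaf is open and roughly 122–125 mm remain to the mate.

Call:
{"method": "carry_out", "body": {
  "series": [
    [0,0,0,1,-0.1,0,0.6],
    [0,0,0,3,-0.3,0,0.6],
    [0,0,0,6,-0.6,0,0.6],
    [0,0,0,10,-1,0,0.6],
    [0,0,0,14,-1.4,0,0.6],
    [0,0,0,18,-1.8,0,0.6],
    [0,0,0,22,-2.2,0,0.6],
    [0,0,0,26,-2.6,0,0.6],
    [0,0,0,30,-3,0,0.6],
    [0,0,0,34,-3.4,0,0.6],
    [0,0,0,38,-3.8,0,0.6],
    [0,0,0,42,-4.2,0,0.6],
    [0,0,0,46,-4.6,0,0.6],
    [0,0,0,50,-5,0,0.6],
    [0,0,0,54,-5.4,0,0.6],
    [0,0,0,58,-5.8,0,0.6],
    [0,0,0,61,-6.1,0,0.6],
    [0,0,0,63,-6.3,0,0.6],
    [0,0,0,64,-6.4,0,0.6],
    [0,0,0,65,-6.5,0,0.6]
  ]
}}

```text
clock: 11.65
tool_pos: [0.5757, 0.0165, 0.0988]
ee_rot: [[-0.995, 0.1, -0.0], [0.1, 0.995, 0.0], [0.0, 0.0, -1.0]]
contact_force: [-3.4, 0.0, 0.3]
gripper_width: 0.604
grasp_force: 0.6
```

Call:
{"method": "carry_out", "body": {
  "series": [
    [0,0,0,1,-0.1,0,0.6],
    [0,0,0,3,-0.3,0,0.6],
    [0,0,0,6,-0.6,0,0.6],
    [0,0,0,10,-1,0,0.6],
    [0,0,0,14,-1.4,0,0.6],
    [0,0,0,18,-1.8,0,0.6],
    [0,0,0,22,-2.2,0,0.6],
    [0,0,0,26,-2.6,0,0.6],
    [0,0,0,30,-3,0,0.6],
    [0,0,0,34,-3.4,0,0.6],
    [0,0,0,37,-3.7,0,0.6],
    [0,0,0,40,-4,0,0.6],
    [0,0,0,42,-4.2,0,0.6],
    [0,0,0,43,-4.3,0,0.6],
    [0,0,0,44,-4.4,0,0.6],
    [0,0,0,45,-4.5,0,0.6]
  ]
}}

```text
clock: 12.98
tool_pos: [0.6207, 0.0121, 0.0989]
ee_rot: [[-0.995, 0.1, -0.0], [0.1, 0.995, 0.0], [0.0, 0.0, -1.0]]
contact_force: [-3.6, 0.3, -0.4]
gripper_width: 0.599
grasp_force: 0.6
```

Run:
```python
from edge import *
snap('side','s6'); import st
edge('s6',100,195);edge('s6',195,300)
```

```text
13.03 box 128.4 0.7 z 0.0989 F box -2.97 -0.82 0.58 T [ 0.01  0.44 -0.06] 0.6 yaw 84.26
s6 front x at y=0 188.7 yaw 2.51 deg (13) [189.0, 190.0, 189.0, 190.0, 188.0, 189.0, 191.0, 188.0, 190.0, 191.0, 190.0, 191.0, 178.0, 172.0]
s6 back x at y=0 162.0 yaw 14.09 deg (13) [171.0, 166.0, 163.0, 161.0, 137.0, 169.0, 167.0, 166.0, 161.0, 162.0, 157.0, 152.0, 149.0, 146.0]
s6 front x at y=0 253.1 yaw -0.51 deg (14) [251.0, 252.0, 254.0, 256.0, 254.0, 254.0, 252.0, 254.0, 251.0, 253.0, 254.0, 252.0, 254.0, 254.0]
s6 back x at y=0 203.0 yaw 1.32 deg (14) [204.0, 203.0, 205.0, 203.0, 203.0, 202.0, 203.0, 203.0, 203.0, 202.0, 204.0, 201.0, 203.0, 202.0]
```

Call:
{"method": "carry_out", "body": {
  "series": [
    [0,0,0,1,-0.1,0,0.6],
    [0,0,0,2,-0.2,0,0.6],
    [0,0,0,3,-0.3,0,0.6],
    [0,0,0,4,-0.4,0,0.6],
    [0,0,0,5,-0.5,0,0.6],
    [0,0,0,6,-0.6,0,0.6],
    [0,0,0,7,-0.7,0,0.6],
    [0,0,0,8,-0.8,0,0.6],
    [0,0,0,8.5,-0.8,0,0.6],
    [0,0,0,9,-0.9,0,0.6],
    [0,0,0,9.5,-0.9,0,0.6],
    [0,0,0,10,-1,0,0.6]
  ]
}}

```text
clock: 14.03
tool_pos: [0.6308, 0.0111, 0.0989]
ee_rot: [[-0.995, 0.1, -0.0], [0.1, 0.995, 0.0], [0.0, 0.0, -1.0]]
contact_force: [-3.4, 0.1, 0.1]
gripper_width: 0.598
grasp_force: 0.7
```

Call:
{"method": "carry_out", "body": {
  "series": [
    [0,0,0,0.4,0,0,0.6],
    [0,0,0,0.8,-0.1,0,0.6],
    [0,0,0,1.2,-0.1,0,0.6],
    [0,0,0,1.6,-0.2,0,0.6],
    [0,0,0,2,-0.2,0,0.6]
  ]
}}

```text
clock: 14.45
tool_pos: [0.6325, 0.011, 0.0988]
ee_rot: [[-0.995, 0.1, -0.001], [0.1, 0.995, 0.0], [0.001, 0.0, -1.0]]
contact_force: [-5.0, 1.6, 1.9]
gripper_width: 0.596
grasp_force: 0.4
```

```bash
python3 st.py
```

```text
14.45 box 140.0 0.8 z 0.0988 F box -5.17 1.08 1.86 T [0.14 0.67 0.12] 0.596 yaw 84.28
```

Call:
{"method": "carry_out", "body": {
  "series": [
    [0,0,0,0.3,0,0,0.6],
    [0,0,0,0.6,-0.1,0,0.6],
    [0,0,0,0.9,-0.1,0,0.6],
    [0,0,0,1.2,-0.1,0,0.6]
  ]
}}

```text
clock: 14.78
tool_pos: [0.6335, 0.0109, 0.0987]
ee_rot: [[-0.995, 0.1, -0.001], [0.1, 0.995, 0.0], [0.001, 0.0, -1.0]]
contact_force: [-5.4, 1.3, -1.3]
gripper_width: 0.604
grasp_force: 0.0
```

Call:
{"method": "carry_out", "body": {
  "series": [
    [0,0,0,0.3,0,0,0.6],
    [0,0,0,0.6,-0.1,0,0.6],
    [0,0,0,0.8,-0.1,0,0.6]
  ]
}}

```text
clock: 15.03
tool_pos: [0.6342, 0.0108, 0.0985]
ee_rot: [[-0.995, 0.1, -0.002], [0.1, 0.995, 0.0], [0.002, 0.0, -1.0]]
contact_force: [-5.5, 0.4, -0.3]
gripper_width: 0.599
grasp_force: 0.0
```

Call:
{"method": "carry_out", "body": {
  "series": [
    [0,0,0,0.3,0,0,0.6],
    [0,0,0,0.6,-0.1,0,0.6],
    [0,0,0,0.8,-0.1,0,0.6]
  ]
}}

```text
clock: 15.28
tool_pos: [0.6351, 0.0107, 0.0984]
ee_rot: [[-0.995, 0.1, -0.001], [0.1, 0.995, 0.0], [0.001, 0.0, -1.0]]
contact_force: [-4.5, 1.1, -1.8]
gripper_width: 0.599
grasp_force: 0.0
```

```bash
python3 st.py;  python3 - <<'E'
from edge import *
snap('side','s7')
edge('s7',100,201);edge('s7',201,300); redrects(load('s7'),'')
E
```

```text
15.28 box 142.6 0.7 z 0.0984 F box -4.58 0.6 -1.85 T [0.09 0.63 0.09] 0.599 yaw 84.27
s7 front x at y=0 200.0 yaw 0.13 deg (13) [200.0, 200.0, 201.0, 199.0, 200.0, 200.0, 199.0, 201.0, 200.0, 201.0, 198.0, 199.0, 200.0, 200.0]
s7 back x at y=0 176.7 yaw 13.20 deg (13) [185.0, 180.0, 177.0, 178.0, 181.0, 152.0, 183.0, 180.0, 178.0, 177.0, 170.0, 168.0, 164.0, 161.0]
s7 front x at y=0 256.5 yaw -0.50 deg (13) [257.0, 253.0, 256.0, 256.0, 258.0, 257.0, 257.0, 253.0, 257.0, 258.0, 256.0, 255.0, 256.0, 258.0]
s7 back x at y=0 202.2 yaw 0.46 deg (13) [202.0, 206.0, 202.0, 203.0, 202.0, 203.0, 202.0, 202.0, 203.0, 201.0, 202.0, 202.0, 203.0, 201.0]
 red top box-frame [208.2   1.9] [95.1 98.6] 89.5 z 0.0701 x [163.1 256.2] y [-42.2  48.2]
```

Call:
{"method": "carry_out", "body": {
  "series": [
    [0,0,0,0.3,0,0,0.6],
    [0,0,0,0.6,-0.1,0,0.6],
    [0,0,0,0.8,-0.1,0,0.6]
  ]
}}

```text
clock: 15.58
tool_pos: [0.6359, 0.0105, 0.0986]
ee_rot: [[-0.995, 0.1, -0.001], [0.1, 0.995, 0.0], [0.001, -0.0, -1.0]]
contact_force: [-5.3, 0.2, 1.1]
gripper_width: 0.601
grasp_force: 0.0
```

Call:
{"method": "carry_out", "body": {
  "series": [
    [0,0,0,0.3,0,0,0.6],
    [0,0,0,0.6,-0.1,0,0.6]
  ]
}}

```text
clock: 15.75
tool_pos: [0.6364, 0.0104, 0.0986]
ee_rot: [[-0.995, 0.1, -0.002], [0.1, 0.995, 0.0], [0.002, -0.0, -1.0]]
contact_force: [-5.8, 0.7, 0.2]
gripper_width: 0.601
grasp_force: 0.0
```

Call:
{"method": "carry_out", "body": {
  "series": [
    [0,0,0,0.3,0,0,0.6],
    [0,0,0,0.6,-0.1,0,0.6],
    [0,0,0,0.8,-0.1,0,0.6]
  ]
}}

```text
clock: 16.0
tool_pos: [0.6373, 0.0103, 0.0986]
ee_rot: [[-0.995, 0.1, -0.001], [0.1, 0.995, 0.0], [0.001, -0.0, -1.0]]
contact_force: [-5.4, 0.8, -1.6]
gripper_width: 0.597
grasp_force: 0.0
```

Call:
{"method": "carry_out", "body": {
  "series": [
    [0,0,0,0.3,0,0,0.6],
    [0,0,0,0.6,-0.1,0,0.6]
  ]
}}

```text
clock: 16.17
tool_pos: [0.6378, 0.0102, 0.0986]
ee_rot: [[-0.995, 0.1, -0.002], [0.1, 0.995, 0.0], [0.002, -0.0, -1.0]]
contact_force: [-7.3, 2.1, 1.5]
gripper_width: 0.596
grasp_force: 0.0
```

Call:
{"method": "carry_out", "body": {
  "series": [
    [0,0,0,0.3,0,0,0.6],
    [0,0,0,0.6,-0.1,0,0.6]
  ]
}}

```text
clock: 16.33
tool_pos: [0.6384, 0.0101, 0.0986]
ee_rot: [[-0.995, 0.1, -0.002], [0.1, 0.995, 0.0], [0.002, -0.0, -1.0]]
contact_force: [-5.6, 1.3, -1.7]
gripper_width: 0.602
grasp_force: 0.0
```

Call:
{"method": "carry_out", "body": {
  "series": [
    [0,0,0,0.3,0,0,0.6],
    [0,0,0,0.6,-0.1,0,0.6]
  ]
}}

```text
clock: 16.5
tool_pos: [0.6389, 0.0101, 0.0986]
ee_rot: [[-0.995, 0.1, -0.002], [0.1, 0.995, 0.0], [0.002, -0.0, -1.0]]
contact_force: [-8.7, 2.3, 2.0]
gripper_width: 0.6
grasp_force: 0.0
```

Call:
{"method": "carry_out", "body": {
  "series": [
    [0,0,0,0.3,0,0,0.6],
    [0,0,0,0.6,-0.1,0,0.6]
  ]
}}

```text
clock: 16.67
tool_pos: [0.6391, 0.01, 0.0985]
ee_rot: [[-0.995, 0.1, -0.003], [0.1, 0.995, 0.0], [0.003, -0.0, -1.0]]
contact_force: [-12.4, 1.7, 4.2]
gripper_width: 0.598
grasp_force: 0.0
```

Call:
{"method": "carry_out", "body": {
  "series": [
    [0,0,0,0.3,0,0,0.6],
    [0,0,0,0.5,0,0,0.6]
  ]
}}

```text
clock: 16.83
tool_pos: [0.6392, 0.01, 0.0984]
ee_rot: [[-0.995, 0.1, -0.004], [0.1, 0.995, 0.0], [0.004, -0.0, -1.0]]
contact_force: [-13.4, 1.2, 5.1]
gripper_width: 0.606
grasp_force: 0.0
```

Call:
{"method": "carry_out", "body": {
  "series": [
    [0,0,0,0,0,0,0.6],
    [0,0,0,0,0,0,0.6],
    [0,0,0,0,0,0,0.6]
  ]
}}

```text
clock: 17.08
tool_pos: [0.6392, 0.01, 0.0984]
ee_rot: [[-0.995, 0.1, -0.004], [0.1, 0.995, 0.0], [0.004, -0.0, -1.0]]
contact_force: [-13.0, 1.2, 3.7]
gripper_width: 0.598
grasp_force: 0.0
```

```bash
python3 st.py
```

```text
17.08 box 146.8 0.5 z 0.0984 F box -13.1 -0.1 3.68 T [ 0.12  1.56 -0.01] 0.598 yaw 84.27
```

Call:
{"method": "carry_out", "body": {
  "series": [
    [0,0,0,0,0,0,0.6],
    [0,0,0,0,0,0,0.6],
    [0,0,0,0,0,0,0.6],
    [0,0,0,0,0,0,0.6],
    [0,0,0,0,0,0,0.6],
    [0,0,0,0,0,0,0.6],
    [0,0,0,0,0,0,0.6],
    [0,0,0,0,0,0,0.6],
    [0,0,0,0,0,0,0.6],
    [0,0,0,0,0,0,0.6],
    [0,0,0,0,0,0,0.6],
    [0,0,0,0,0,0,0.6],
    [0,0,0,0,0,0,0.6],
    [0,0,0,0,0,0,0.6]
  ]
}}

```text
clock: 18.25
tool_pos: [0.6391, 0.01, 0.0984]
ee_rot: [[-0.995, 0.1, -0.004], [0.1, 0.995, 0.0], [0.004, -0.0, -1.0]]
contact_force: [-12.7, 0.6, 4.5]
gripper_width: 0.605
grasp_force: 0.0
```

```bash
python3 st.py
python3 - <<'E'
from edge import *
c=snap('side','s8'); edge('s8',100,205);edge('s8',207,300)
cv2.imwrite('pics/p8.png',cv2.cvtColor(cv2.resize(c['color'][150:320,170:340],None,fx=3,fy=3),cv2.COLOR_RGB2BGR))
E
```

```text
18.25 box 146.7 0.5 z 0.0984 F box -12.75 -0.67 4.48 T [0.16 1.57 0.01] 0.605 yaw 84.27
s8 front x at y=0 203.9 yaw 0.40 deg (13) [204.0, 205.0, 203.0, 204.0, 202.0, 205.0, 203.0, 204.0, 204.0, 204.0, 204.0, 204.0, 203.0, 204.0]
s8 back x at y=0 182.1 yaw 16.20 deg (13) [193.0, 187.0, 183.0, 183.0, 156.0, 188.0, 189.0, 186.0, 181.0, 179.0, 177.0, 171.0, 169.0, 163.0]
s8 front x at y=0 260.2 yaw 0.57 deg (14) [259.0, 260.0, 261.0, 261.0, 262.0, 262.0, 259.0, 261.0, 259.0, 261.0, 260.0, 258.0, 261.0, 259.0]
s8 back x at y=0 208.1 yaw 0.07 deg (13) [209.0, 208.0, 207.0, 211.0, 208.0, 208.0, 209.0, 207.0, 209.0, 207.0, 209.0, 209.0, 207.0, 207.0]
```

View pics/p8.png

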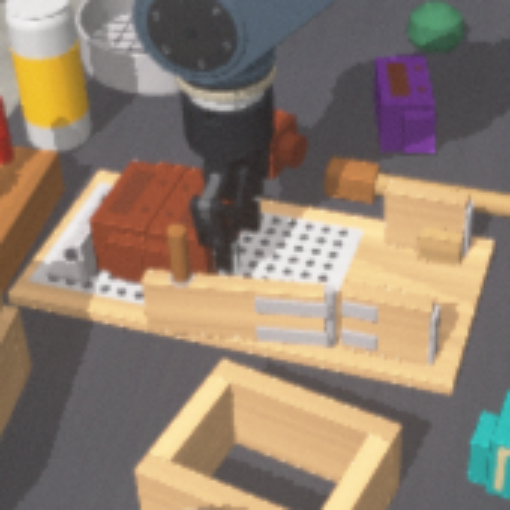

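The halves are closed and backed on the stop (joint at crop (175,195)). The leaf is still open, and about 10 N was held for over a second. I'll back off.

Call:
{"method": "carry_out", "body": {
  "series": [
    [0,0,0,-0.5,0,0,0.6],
    [0,0,0,-1,0.1,0,0.6],
    [0,0,0,-2,0.2,0,0.6],
    [0,0,0,-5,0.5,0,0.6],
    [0,0,0,-12,1.2,0,0.6],
    [0,0,0,-25,2.5,0,0.6],
    [0,0,0,-40,4,0,0.6],
    [0,0,0,-45,4.5,30,0.6],
    [0,0,0,-45,4.5,70,0.6],
    [0,0,0,-45,4.5,110,0.6],
    [0,0,0,-80,4.5,150,0.6],
    [0,0,0,-120,4.5,170,0.6],
    [0,0,0,-160,4.5,170,0.6],
    [0,0,0,-200,4.5,170,0.6],
    [0,0,0,-240,4.5,170,0.6],
    [0,0,0,-240,4.5,170,0.6],
    [0,0,0,-240,4.5,170,0.6]
  ]
}}

```text
clock: 19.72
tool_pos: [0.3986, 0.0144, 0.2693]
ee_rot: [[-0.995, 0.1, 0.001], [0.1, 0.995, -0.0], [-0.001, -0.0, -1.0]]
contact_force: [0.8, -0.3, 0.6]
gripper_width: 0.602
grasp_force: 0.0
```

```bash
python3 st.py
python3 - <<'E'
from edge import *
for n in('side','top'):
    c=snap(n,n+'9'); redrects(c,n); peg(c,n)
c=load('side9');P=pts(c);B=tobox(P)*1000
m=(abs(P[...,2]-.0725)<.004)&(B[...,0]>45)&(B[...,0]<220)&(B[...,1]>62)&(B[...,1]<140)
print(cv2.fitLine(B[m].astype(np.float32),cv2.DIST_HUBER,0,.01,.01).ravel())
cv2.imwrite('pics/p9.png',cv2.cvtColor(cv2.resize(np.hstack([c['color'][170:290,170:290],load('top9')['color'][90:210,230:350]]),None,fx=3.3,fy=3.3),cv2.COLOR_RGB2BGR))
E
```

```text
19.72 box -93.0 -19.0 z 0.2693 F box 0.79 -0.19 0.56 T [-0.02 -0.01  0.03] 0.602 yaw 84.26
side red top box-frame [208.1   1.7] [ 94.3 108.4] 89.4 z 0.0699 x [155.6 259.8] y [-42.2  47.8]
side peg n 95 top z 0.1248 box mm [153.6 100.5] 24
top red top box-frame [210.9  -0.3] [ 91.7 105.9] 89.8 z 0.0721 x [159.  262.4] y [-45.1  44.3]
top peg n 68 top z 0.13 box mm [156.6  96.7] 35
[  0.98491615   0.17303243 113.738205    95.68688   ]
```

View pics/p9.png

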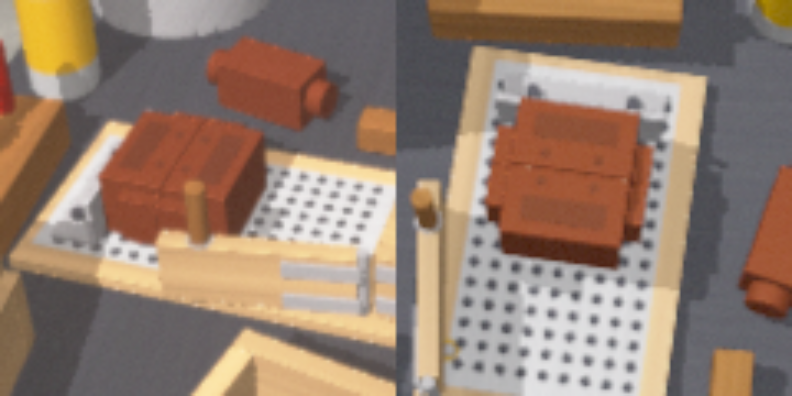

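Both views show the halves closed and square against the stop (side crop (185,175), top crop (570,180)). The combined length is about 108 mm, the leaf is still open, and the robot is clear.

```bash
python3 -c "
from cell import manip
print(manip.finish_job())"
```

```text
the job is handed in; nothing more can be done
None
```

The job is handed in: the leaf is seated open at about 1.75 rad, the core halves were pressed face to face against the stop with about 10 N for over a second, and they were left closed and square (no verdict came back from the judging).

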